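Wind up the hand test pump, fit its relief knob and hold it pressed

ROBOT

A 6-joint arm with a two-finger parallel gripper is mounted at the origin on the work surface. World frame = base frame: x ahead of the robot, y to its left, z up, the work surface at z = 0. Lengths are in m, angles in rad, forces in N, time in s.
With the tool pointing down it reaches from about 0.4 to 0.825 m from the base axis. Payload 7 kg.
Tool frame: the origin (TCP) lies midway between the tips of the shut fingers; the grasp point (between the pads) lies 19 mm behind it; x points along the fingers, z is the direction in which the jaws open and shut, and the axes are right-handed (so a half turn about x gives the same grasp; the last joint's range is limited). The gripper opens to 88 mm and grips with 3 to 60 N. Pads are 19 mm wide; open, the fingers measure 130 mm over their backs; the gripper's body (78 mm by 193 mm) begins 47 mm behind the grasp point.
Start: joints at [-0.848, 0.359, 0.012, 0, -1.224, -0.288], TCP at [0.284, -0.612, 0.227] pointing down, gripper open.
Joint ranges: [-3.07, 3.07], [-1.43, 2.12], [-1.02, 1.25], [-3.03, 1.67], [-3.05, -0], [-3.03, 3.03]. Speed limits (rad/s): [2.39, 2.39, 3.01, 3.14, 3.14, 3.14].

INTERFACE

Orientations are given as a unit quaternion [w, x, y, z].
In Python, from bench import read_state, get_image, camera_info, sign_off, regions_of, spot_point gives the robot as it stands.
- The arm moves only by the tool play_rows, never from a script. Its arguments are lists of equal length, an entry for each row: "xyz": the shift along the tool's x, y, z in mm, a list of three; "twist": the turn about the tool's x in rad; "jaw": the finger opening in mm, from 0 to 87.6. A call has 1 to 10 rows; each row is the pose to reach, as a shift and turn from the pose measured when the call began, along the tool's axes at that moment; what a row does not reach only later rows make up. A row lasts 1/8 s, in which the tool goes at most 62.5 mm and 10.7 degrees, less where a joint would pass 70% of its speed; a pose out of reach is approached as far as the arm can. A call with a gripper value outside its range is refused whole. The fingers move at their own pace and stop on an object; "grip_force" is the grip in N (left out, the last holds). Time passes only in rows, so rows that repeat a pose let the fingers close. It gives the time, the measured TCP pose, the force and the opening at its end, in the units of the state.
- read_state(): the state, without advancing time (a new reading comes with each control period).
- get_image(name): name is "scene" or "top"; returns (picture, depth): 480x640x3 uint8, blue, green, red; 480x640 float32, m along the optical axis (not along the pixel's ray), 0 where there is no reading.
- camera_info(name): a dict with "K" (3x3 intrinsics, pixels), "k1" (the pictures are not rectified: a ray, as slopes to the right and down, at radius r is drawn at 1 + k1 r^2 times it, then the intrinsics apply), "R" (3x3) and "t" (3): a world point X has camera coordinates R X + t. Camera axes: x right, y down, z forward; pixel columns grow to the right and rows downward; lengths in m; the calibration is good to about 2 mm. A picture is of the moment at which its call begins. camera_info takes no time and is no camera call.
- sign_off(): hands the job in, once; it reports no verdict.
Trained networks look in the newest picture that a camera, given by its name, has taken for a name from the list of things; names that differ only in an ending like _2 or _b are one class to them, and where a whole thing is asked for, a point or a joint stands for the part that bears it (a point fixed in the world has none). Each returns a list of dicts, best first, with "p" (0 to 1); they miss things now and then, are a little off and sometimes report something else, mostly with a low value. They report only what shows in the picture. A call takes as long as a camera call.
- regions_of(name, camera): "mask" (480x640 bool, what is visible of it) and "xy" ([column, row] in pixels, amid what is visible of it).
- spot_point(name, camera): "xy" ([column, row] in pixels: a listed point, or the origin of a listed thing).
The state is a dict: "time": time; "q": joint angles; "joint_vel": joint speeds; "joint_torque": joint torques, N m; "tcp_pos": TCP position; "tcp_rot": TCP orientation; "force": force on the tool from outside, world axes, zero at the start; "moment": the same for the moment, N m; "width": finger opening in m.
Only numpy, scipy, OpenCV 4.12 (cv2) and the standard library are available. Lean on these libraries where they do the work, as an engineer would, in place of code of your own. Each camera call takes 0.05 s, during which the arm holds its last target.

TASK

On the filter-testing pump, first wind the crank wheel clockwise (seen from above) through its full turn and a bit, until it comes up against its stop. Then take the loose black knob with the D-shaped hole and the pointed nose, turn it so its hole matches the D-shaped relief spindle, push it fully home against the spindle's collar, and press the spring-loaded spindle down most of its travel; finish while still holding the knob pressed down, and do not let go. Leave the crank at its stop and do not push aside the other things on the bench.

Things in the scene. Friction and masses are not known exactly. Their poses are not given: they have to be found in the camera images.
- pump: Fixed grey hand pump, a low block 100 x 250 mm on plan, top at 45 mm; origin at the centre of its underside, y along its length. The crank wheel stands on its +y half, the relief spindle on its -y half (140 mm apart), between them lies a small flat dial, at most 53 mm high. Anywhere on the bench ahead, turned up to 0.4 rad.
- crank_axis (a point): Point on the vertical axis of the crank wheel, on the pump at (0, 65, 62) mm, the wheel's mid height. The steel wheel is 102 mm across, 12 mm thick, its top 68 mm above the bench.
- crank_handle (a point): Middle of the upright black handle on the wheel, 45 mm from the wheel's axis: a cylinder 18 mm in diameter, from 70 to 116 mm above the bench, this point 100 mm above the bench. The handle is a sleeve that spins freely on its pin, so a firm grip that keeps its own heading can carry it round the circle.
- crank (a joint): Turn of the wheel, rad, growing clockwise seen from above. At 0 the handle is on the pump's -x side of the wheel's axis; at v it lies at (-45 cos v, +45 sin v) mm from the axis in the pump's x, y. Starts between -0.6 and 0.6; hard stop at 7.0. It stays where it is left; about 2 to 3 N at the handle turns it.
- spindle_seat (a point): Centre of the top face of the spindle's collar, on the pump at (0, -75, 80) mm at rest; it moves down with the spindle. The collar is 28 mm across, 6 mm thick, 21 mm free below it. Above it stands the D-shaft: 20 mm in diameter, 26 mm long, its last 3 mm bevelled; its flat faces this point's +x (the pump's +x), 5 mm from the axis. The spindle cannot turn.
- spindle (a joint): How far the relief spindle is pressed down, m: 0 at rest, stop at 0.008. A spring carries it: it begins to give at about 4 N and takes about 9 N at the stop.
- knob: The loose knob to fit: black, 36 mm high, 50 to 100 g. Origin at the bore's centre in its underside, z up. Grip flats at y = +20 and -20 mm (40 mm across), from x = -16 to +20 mm; pointed nose at x = +34 mm, back at x = -26 mm. It fits when its x axis points along the spindle seat's x axis (nose over the shaft's flat). It lies to one side of the pump, the spare to the other.
- knob_bore (a point): Centre of the top of the knob's bore, 36 mm above its origin, same axes. The D-shaped bore goes right through: 22 mm in diameter, its flat on the nose side 6 mm from the axis, about 1 mm of play all round, the lower mouth widened by 2 mm. Home, the knob's underside rests on the collar and the shaft ends 10 mm below this point.
- spare_knob: Bystander: a round black knob 46 mm across, 36 mm high, with a 12 mm square hole; it does not fit. Origin at the centre of its underside.
- jar: Bystander: closed glass jar, 72 mm across, 120 mm high, beyond the pump. Origin at its underside.
- filter: Bystander: black canister filter, 76 mm across, 128 mm high, beyond the pump. Origin at its underside.
- carton: Bystander: small carton, 70 x 110 x 45 mm high, beyond the pump. Origin at its underside.
- socket: Bystander: steel socket, 28 mm across, 36 mm high, standing to the left. Origin at its underside.
- screwdriver: Bystander: screwdriver lying on the bench to the right. Origin at its underside.
- wrench: Bystander: flat wrench lying near the robot on the right. Origin at its underside.
- calculator: Bystander: pocket calculator, 140 x 100 x 18 mm, near the robot on the left. Origin at its underside.

How it is judged:
On the way, in this order (a step that is already met when the one before it is completed fails the run):
1. the crank wheel has been wound clockwise to its stop (value of joint crank above 6.75 rad), for 0.1 s.
2. the D-bored knob is fully home on the spindle, flat to flat (z of knob in the frame of spindle_seat between -0.004 and 0.004 m and horizontal distance between knob and spindle_seat below 0.004 m and angle between knob's own z axis and vertical below 0.12 rad and angle between the x axis of knob and the x axis of spindle_seat, either way round below 0.25 rad), for 0.2 s.
At the end, for the whole second after the job is handed in: The knob is home on the spindle (within 4 mm of the collar and of centre, upright within 0.12 rad, nose in line with the flat within 0.25 rad); the robot, touching it with over 2 N, keeps the spindle pressed more than 4 of its 8 mm; the crank is within 0.3 rad of its stop (all of step 2 and value of joint spindle above 0.004 m and value of joint crank above 6.7 rad and contact force between any of the fingers, the arm and knob above 2 N); the arm keeps its last pose, push and grip.
It fails at once if another thing on the bench is pushed aside (more than 40 mm) (distance of any of spare_knob, jar, filter, carton, socket, screwdriver, wrench, calculator from where it was at the start of the episode above 0.04 m).
It also fails if it takes over 72 s, if anything falls off the work surface, if the arm or the gripper's body presses on something with over 40 N, if the wrist force passes 120 N, or if a joint passes its speed limit or range.

## Working session

There is one attempt and no reset: what is moved stays moved. The work goes in short steps, Python scripts to look and compute and a tool call to move; the robot and the scene stay as the last step left them, time stands still between calls to the robot, and variables do not carry over. Pictures are saved under pics/ and viewed, and the job is handed in when it is done.

Besides the shell and the picture viewer there is one more tool, called after "Request:" in YAML: its name, and indented under it one key for each argument. play_rows: Moves the arm, as the interface text tells. Its arguments: {"type":"object","properties":{"xyz":{"type":"array","items":{"type":"array","items":{"type":"number"}}},"twist":{"type":"array","items":{"type":"number"}},"jaw":{"type":"array","items":{"type":"number"}},"grip_force":{"type":"number"}},"required":["xyz","twist","jaw"]}

```bash
ls; mkdir -p pics; python3 - <<'E'
from bench import *
import cv2
s=read_state();print(s)
for n in("scene","top"):
    im,d=get_image(n);cv2.imwrite(f"pics/{n}0.png",im);c=camera_info(n);print(n,c)
E
```

```text
pics
{'time': 0.0, 'q': array([-8.47886578e-01,  3.59368233e-01,  1.10350278e-02, -3.54510020e-04,
       -1.22408618e+00, -2.88120043e-01]), 'joint_vel': array([-0.00056415,  0.00010432,  0.00050568,  0.00080547,  0.00147595,
       -0.00195811]), 'joint_torque': array([ 2.81075936e-04, -5.82715631e+01,  2.93050700e+01,  6.99755743e+00,
        6.74096664e-03, -1.71473589e-04]), 'tcp_pos': array([ 0.28409925, -0.61175044,  0.22562359]), 'tcp_rot': array([ 0.3806957 , -0.59553247,  0.38015214,  0.59657038]), 'force': array([0.08867961, 0.12295127, 0.20228282]), 'moment': array([-0.00771375,  0.02587063, -0.01254288]), 'width': 0.08747944309088838}
scene {'K': array([[460.85644771,   0.        , 318.27396244],
       [  0.        , 460.85644771, 239.59401551],
       [  0.        ,   0.        ,   1.        ]]), 'k1': -0.025271214752714384, 'R': array([[ 0.81486846,  0.57959449, -0.00772118],
       [ 0.41550472, -0.59335408, -0.68941044],
       [-0.40415989,  0.55857064, -0.72432978]]), 't': array([-0.40462938, -0.1756592 ,  1.35824157])}
top {'K': array([[578.48071592,   0.        , 320.08393267],
       [  0.        , 578.48071592, 233.1422767 ],
       [  0.        ,   0.        ,   1.        ]]), 'k1': 0.03349248943872981, 'R': array([[ 0.02166033, -0.99968675,  0.01253921],
       [-0.99361322, -0.02291461, -0.11048844],
       [ 0.11074116, -0.0100659 , -0.99379831]]), 't': array([-0.04868853,  0.55209444,  1.57609268])}
```

View pics/scene0.png

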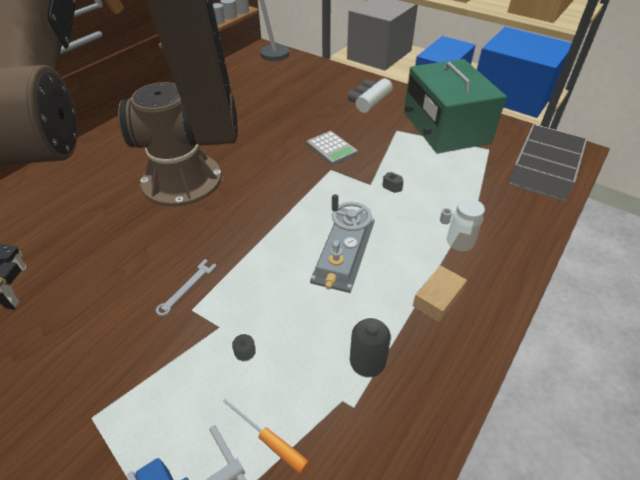

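View pics/top0.png

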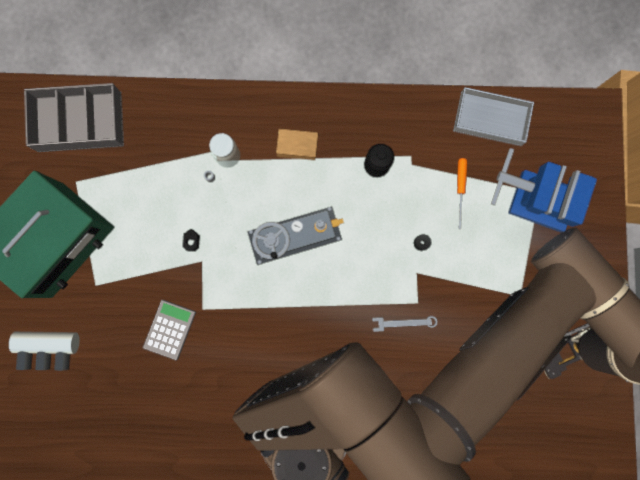

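The top view shows the wheel at about (269,239), its handle near (274,255), and the spindle near (320,227). The D-knob is at (191,240) and the spare at (422,242). Next I'll measure them.

```bash
cat > h.py <<'E'
import numpy as np, cv2
from bench import *
from scipy.spatial.transform import Rotation as Ro
def rays(cam,uv):
    c=camera_info(cam);K=c["K"];uv=np.atleast_2d(uv).astype(float)
    x=(uv-K[:2,2])/[K[0,0],K[1,1]]
    y=x.copy()
    for _ in range(20): y=x/(1+c["k1"]*(y**2).sum(1,keepdims=True))
    d=np.c_[y,np.ones(len(y))]
    return -c["R"].T@c["t"], d@c["R"], d
def at_z(cam,uv,z):
    o,D,_=rays(cam,uv); return o+D*((z-o[2])/D[:,2])[:,None]
def cloud(cam,uv,dep):
    o,D,_=rays(cam,uv); return o+D*np.asarray(dep)[:,None]
def proj(cam,X):
    c=camera_info(cam);p=np.atleast_2d(X)@c["R"].T+c["t"];y=p[:,:2]/p[:,2:]
    y=y*(1+c["k1"]*(y**2).sum(1,keepdims=True));return y*[c["K"][0,0],c["K"][1,1]]+c["K"][:2,2]
def tri(uvs):
    A=[];b=[]
    M=np.zeros((3,3));v=np.zeros(3);L=[]
    for cam,uv in uvs.items():
        o,D,_=rays(cam,uv);d=D[0]/np.linalg.norm(D[0]);P=np.eye(3)-np.outer(d,d);M+=P;v+=P@o;L.append((o,P))
    X=np.linalg.solve(M,v);return X,[np.linalg.norm(P@(X-o)) for o,P in L]
E
python3 - <<'E'
from h import *
for n in("scene","top"): get_image(n)
Z=dict(pump=0,crank_axis=.062,crank_handle=.1,spindle_seat=.08,knob=0,knob_bore=.036,spare_knob=0)
for nm,z in Z.items():
    uv={}
    for cam in("top","scene"):
        r=spot_point(nm,cam)
        print(nm,cam,[(np.round(a["xy"],1),round(a["p"],2),np.round(at_z(cam,a["xy"],z)[0],4)) for a in r[:2]])
        if r: uv[cam]=r[0]["xy"]
    if len(uv)==2: print("   tri",tri(uv))
E
```

```text
pump top [(array([292.5, 238.4]), 0.95, array([0.5397, 0.041 , 0.    ]))]
pump scene [(array([343.4, 248.2]), 0.59, array([0.5415, 0.0465, 0.    ]))]
   tri (array([0.5412883 , 0.04231271, 0.00321983]), [np.float64(0.00235200534523102), np.float64(0.002352005345231152)])
crank_axis top [(array([270.3, 241. ]), 0.8, array([0.525 , 0.0987, 0.062 ]))]
crank_axis scene [(array([351.2, 215. ]), 0.84, array([0.525 , 0.1038, 0.062 ]))]
   tri (array([0.52584987, 0.09933757, 0.06570945]), [np.float64(0.0015038424285706649), np.float64(0.0015038424285706879)])
crank_handle top [(array([274.3, 254. ]), 0.37, array([0.4871, 0.0842, 0.1   ]))]
crank_handle scene [(array([333.3, 202.5]), 0.48, array([0.485 , 0.0814, 0.1   ]))]
   tri (array([0.48582471, 0.08319416, 0.09938054]), [np.float64(0.0016568180848342722), np.float64(0.0016568180848343357)])
spindle_seat top [(array([320.4, 224.6]), 0.43, array([ 0.5708, -0.0362,  0.08  ]))]
spindle_seat scene [(array([337.5, 251.6]), 0.44, array([ 0.5744, -0.0328,  0.08  ]))]
   tri (array([ 0.57269783, -0.03467023,  0.08018155]), [np.float64(0.002460083
[... 332 characters left out ...]
004503898021242962), np.float64(0.00450389802124313)])
knob_bore top [(array([189. , 238.1]), 0.58, array([0.5304, 0.3243, 0.036 ]))]
knob_bore scene [(array([395.4, 177.1]), 0.87, array([0.5294, 0.331 , 0.036 ]))]
   tri (array([0.53105645, 0.32400222, 0.04113418]), [np.float64(0.0013485287873517369), np.float64(0.001348528787351567)])
spare_knob top [(array([418.7, 238.6]), 0.72, array([ 0.5474, -0.3162,  0.    ]))]
spare_knob scene [(array([244.4, 348.8]), 0.77, array([ 0.5287, -0.3138,  0.    ])), (array([332.4, 198.5]), 0.44, array([ 0.4121,  0.1874, -0.    ]))]
   tri (array([ 0.5417674 , -0.31682404,  0.01889988]), [np.float64(0.0054102873210528715), np.float64(0.005410287321052921)])
```

```bash
python3 - <<'E'
from h import *
im,_=get_image("top");cv2.imwrite("pics/a.png",cv2.resize(im[180:280,160:360],None,fx=4,fy=4,interpolation=cv2.INTER_CUBIC))
im,_=get_image("scene");cv2.imwrite("pics/b.png",cv2.resize(im[160:310,290:420],None,fx=4,fy=4,interpolation=cv2.INTER_CUBIC))
E
```

```text
(no output)
```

View pics/a.png

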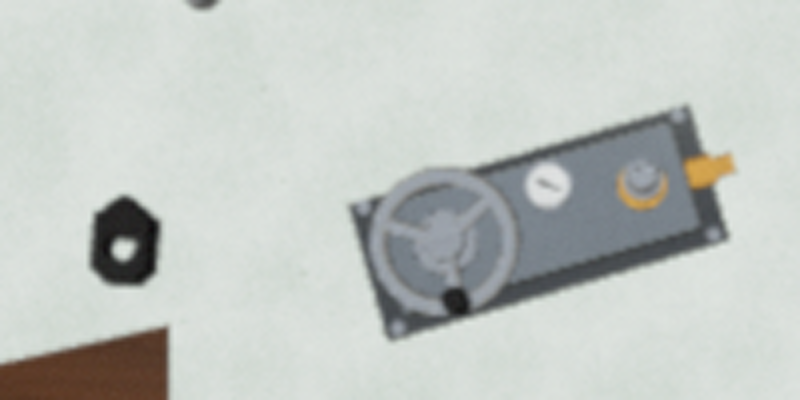

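View pics/b.png

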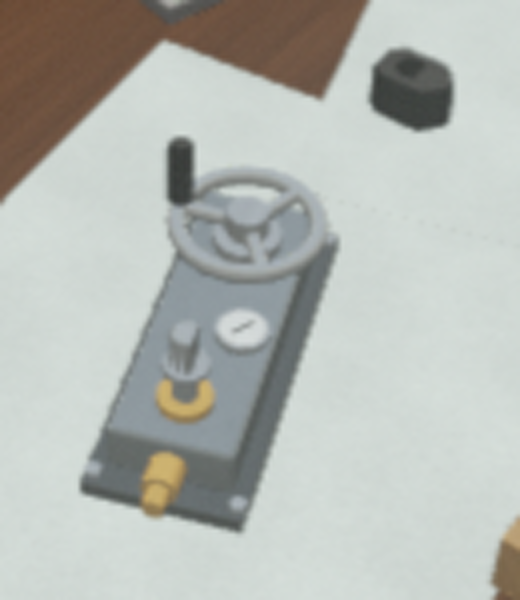

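```bash
cat > fit.py <<'E'
from h import *
from scipy.optimize import least_squares
def full(p,off): return (np.array(p,float)+.5)/4-.5+np.array(off)
T=(160,180);S=(290,160)
obs=[("top",full((351,204),T),(50,125,None)),("top",full((688,105),T),(50,-125,None)),("top",full((728,238),T),(-50,-125,None)),("top",full((390,340),T),(-50,125,None)),
("top",full((444,240),T),(0,65,68)),("scene",full((335,237),S),(50,125,None)),("scene",full((242,530),S),(50,-125,None)),("scene",full((82,490),S),(-50,-125,None)),
("scene",full((248,222),S),(0,65,68))]
def res(p,each=False):
    r=[]
    c,s=np.cos(p[2]),np.sin(p[2])
    for cam,uv,m in obs:
        z=p[3] if m[2] is None else m[2]/1000
        x,y=m[0]/1000,m[1]/1000
        r.append(proj(cam,[[p[0]+c*x-s*y,p[1]+s*x+c*y,z]])[0]-uv)
    return np.array(r) if each else np.ravel(r)
f=least_squares(res,[.54,.04,.3,.01],loss="soft_l1");p=f.x
print(p);print(np.round(res(p,True),2))
c,s=np.cos(p[2]),np.sin(p[2]);w=lambda x,y:np.array([p[0]+c*x-s*y,p[1]+s*x+c*y])
print("crank",w(0,.065),"seat",w(0,-.075))
h=np.array([.4858,.0832])-w(0,.065);l=np.array([c*h[0]+s*h[1],-s*h[0]+c*h[1]]);print("handle local",l,"v",np.arctan2(l[1],-l[0]),np.linalg.norm(l))
for cam in("top","scene"):print(cam,proj(cam,[[*w(0,-.075),.080],[*w(0,-.075),.106],[*w(0,.065),.068]]))
# knob cloud
for cam in("top","scene"):
    im,d=get_image(cam);r=regions_of("knob",cam)
    for a in r[:2]:
        m=a["mask"];v,u=np.nonzero(m&(d>0));X=cloud(cam,np.c_[u,v],d[v,u])
        print(cam,a["p"],m.sum(),a["xy"],X.mean(0),np.percentile(X[:,2],[5,50,95]))
        t=X[np.abs(X[:,2]-.036)<.004]
        if len(t)>10:
            print("top pts",len(t),t.mean(0)); 
            (cc,sz,an)=cv2.minAreaRect((t[:,:2]*1000).astype(np.float32));print(cc,sz,an)
E
python3 fit.py
```

```text
[0.54857396 0.03558688 0.31835178 0.01186532]
[[-0.83  0.2 ]
 [ 0.02 -0.61]
 [ 0.5  -0.19]
 [-0.56  0.29]
 [ 0.06 -0.02]
 [ 0.66  0.59]
 [ 0.35 -0.09]
 [-1.17 -0.04]
 [-0.62  0.1 ]]
crank [0.52822886 0.0973208 ] seat [ 0.57204908 -0.03564456]
handle local [-0.04471675 -0.00013097] v -0.002928847393152417 0.044716945814531985
top [[320.20953503 224.12429888]
 [320.33455881 222.88942287]
 [270.68955888 239.60676941]]
scene [[335.94771319 251.90419444]
 [336.18122511 244.11235853]
 [351.00801709 215.22928163]]
top 0.74 287 [192.0, 239.7] [0.52257361 0.32131816 0.03062938] [0.00566926 0.03440326 0.04028368]
top pts 168 [0.52346336 0.32282798 0.03588958]
(525.3378295898438, 323.66827392578125) (55.72011947631836, 38.39592742919922) 1.7066318988800049
scene 0.64 385 [391.2, 186.9] [0.5276886  0.31962179 0.0257087 ] [0.00307208 0.02917669 0.03985835]
top pts 152 [0.52710392 0.32312662 0.03690029]
(527.53173828125, 325.0728759765625) (42.92660140991211, 61.228145599365234) 88.19988250732422
```

```bash
cat > kfit.py <<'E'
from h import *
from scipy.optimize import minimize
O=np.array([[34,0],[20,20],[-16,20],[-26,10],[-26,-10],[-16,-20],[20,-20]])/1000.
ms={}
for cam in("top","scene"):
    im,d=get_image(cam);r=regions_of("knob",cam)
    r=[a for a in r if np.linalg.norm(at_z(cam,a["xy"],.018)[0][:2]-[.525,.322])<.03][0]
    y,x=np.nonzero(r["mask"]);x0,y0=x.min()-6,y.min()-6;w,h=x.max()-x.min()+13,y.max()-y.min()+13
    g=cv2.cvtColor(im,cv2.COLOR_BGR2GRAY)[y0:y0+h,x0:x0+w]
    G=cv2.resize(g,None,fx=8,fy=8,interpolation=cv2.INTER_CUBIC)
    b=(G<125).astype(np.uint8)
    n,l,st,_=cv2.connectedComponentsWithStats(b);k=1+np.argmax(st[1:,4]);b=(l==k).astype(np.uint8)
    c,_=cv2.findContours(b,cv2.RETR_EXTERNAL,cv2.CHAIN_APPROX_NONE);b=cv2.drawContours(np.zeros_like(b),c,-1,1,-1)
    ms[cam]=(b,(x0,y0));cv2.imwrite(f"pics/k_{cam}.png",cv2.cvtColor(G,cv2.COLOR_GRAY2BGR))
def poly(p,cam):
    c,s=np.cos(p[2]),np.sin(p[2]);q=O@np.array([[c,s],[-s,c]])+p[:2]
    X=np.vstack([np.c_[q,np.full(len(q),z)] for z in(0,.036)])
    uv=(proj(cam,X)-ms[cam][1]+.5)*8-.5
    return cv2.convexHull(uv.astype(np.float32))
def cost(p,cams=("top","scene")):
    t=0
    for cam in cams:
        b=ms[cam][0];m=cv2.fillConvexPoly(np.zeros_like(b),np.round(poly(p,cam)*16).astype(np.int32),1,shift=4)
        t+=(m&b).sum()/(m|b).sum()
    return -t
for cams in(("top","scene"),("top",),("scene",)):
    best=min((minimize(cost,[.523,.322,a],args=(cams,),method="Nelder-Mead",options=dict(initial_simplex=[[.523,.322,a],[.53,.322,a],[.523,.33,a],[.523,.322,a+.2]])) for a in(-.2,0,.2)),key=lambda r:r.fun)
    print(cams,best.x,best.fun)
    if len(cams)==2: pb=best.x
for cam in ms:
    g=cv2.imread(f"pics/k_{cam}.png");cv2.polylines(g,[np.round(poly(pb,cam)).astype(int)],True,(0,0,255));cv2.imwrite(f"pics/k_{cam}.png",g)
a=cv2.imread("pics/k_top.png");b=cv2.imread("pics/k_scene.png");H=max(a.shape[0],b.shape[0])
f=lambda i:cv2.copyMakeBorder(i,0,H-i.shape[0],0,0,cv2.BORDER_CONSTANT)
cv2.imwrite("pics/kk.png",np.hstack([f(a),f(b)]))
s=read_state();R=Ro.from_quat(s["tcp_rot"],scalar_first=True).as_matrix();print(R.round(3))
E
python3 kfit.py
```

```text
('top', 'scene') [ 0.52391446  0.32359748 -0.08488805] -1.7961713813120705
('top',) [ 0.52376379  0.32197774 -0.01419193] -0.931585220500596
('scene',) [ 0.52210276  0.32932957 -0.12262993] -0.8805380776741158
[[-0.    -0.907 -0.421]
 [-0.    -0.421  0.907]
 [-1.     0.    -0.   ]]
```

View pics/kk.png

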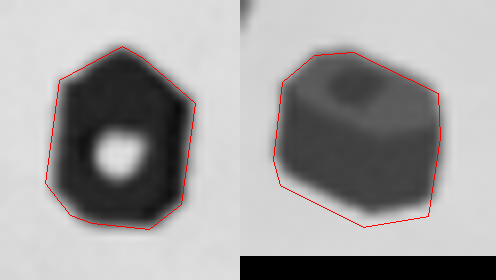

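Fits agree to within about 2–3 mm. The crank axis is at (.528,.097), the handle at (.486,.083) with v≈0, the seat at (.572,-.036), pump yaw 0.318, and the knob at (.524,.323) with yaw≈0. Now I'll move to above the handle.

Request:
play_rows:
  xyz:
    - [10,-48,55]
    - [20,-95,109]
    - [25,-143,164]
    - [25,-190,218]
    - [25,-238,273]
    - [25,-285,327]
    - [25,-333,382]
    - [25,-380,436]
    - [25,-428,491]
    - [25,-475,546]
  twist: [0.02,0.05,0.1,0.117,0.117,0.117,0.117,0.117,0.117,0.117]
  jaw: [60,60,60,60,60,60,60,60,60,60]

```text
time: 2.65
tcp_pos: [0.458, -0.011, 0.2022]
tcp_rot: [-0.415, 0.573, -0.414, -0.573]
force: [1.1, -1.6, -0.2]
width: 0.0604
```

```bash
cat > go.py <<'E'
import sys
from h import *
# usage: go.py x y z [jawyaw: world angle of tool z minus 90deg]
s=read_state();R=Ro.from_quat(s["tcp_rot"],scalar_first=True).as_matrix()
t=np.array(list(map(float,sys.argv[1:4])))
print("tcp",s["tcp_pos"].round(4),"t",round(s["time"],2),"F",s["force"].round(1),"w",round(s["width"],4),"tilt",R[2].round(3),"q",s["q"].round(2))
print("tool shift mm",((t-s["tcp_pos"])@R*1000).round(1))
yaw=np.arctan2(-R[0,2],R[1,2]);print("jawyaw",round(yaw,4))
if len(sys.argv)>4: print("twist",round(yaw-float(sys.argv[4]),4))
E
python3 go.py .4856 .0832 .15 .318
```

```text
tcp [ 0.458  -0.011   0.2022] t 2.65 F [ 1.1 -1.6 -0.2] w 0.0604 tilt [-1.    -0.002 -0.   ] q [ 0.41  0.01 -0.48  0.   -1.07 -1.66]
tool shift mm [ 52.3 -55.6  80.8]
jawyaw 0.3183
twist 0.0003
```

Request:
play_rows:
  xyz:
    - [10,-20,30]
    - [25,-40,60]
    - [40,-55.6,80.8]
    - [45,-55.6,80.8]
    - [50,-55.6,80.8]
    - [52,-55.6,80.8]
  twist: [0,0,0,0,0,0]
  jaw: [60,60,60,60,60,60]

```text
time: 3.4
tcp_pos: [0.4854, 0.0823, 0.1501]
tcp_rot: [-0.415, 0.573, -0.414, -0.572]
force: [0.4, 0.9, 0.5]
width: 0.0599
```

```bash
python3 go.py .4856 .0832 .082 .318; python3 - <<'E'
from h import *
a=[]
im,d=get_image("scene");cv2.imwrite("pics/c.png",cv2.resize(im[130:330,260:460],None,fx=3,fy=3,interpolation=cv2.INTER_CUBIC))
E
```

```text
tcp [0.4854 0.0823 0.1501] t 3.4 F [0.4 0.9 0.5] w 0.0599 tilt [-1.    -0.001 -0.   ] q [ 0.57  0.12 -0.49  0.   -0.95 -1.82]
tool shift mm [68.1 -0.4  0.8]
jawyaw 0.3173
twist -0.0007
```

View pics/c.png

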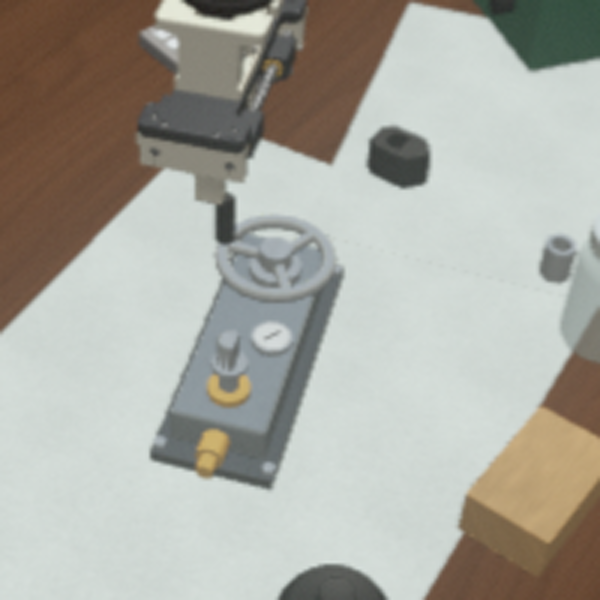

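Request:
play_rows:
  xyz:
    - [25,0,0.8]
    - [50,0,0.8]
    - [66,0,0.8]
    - [68,0,0.8]
    - [68,0,0.8]
    - [68,0,0.8]
    - [68,0,0.8]
    - [68,0,0.8]
    - [68,0,0.8]
    - [68,0,0.8]
  twist: [0,0,0,0,0,0,0,0,0,0]
  jaw: [60,60,60,40,5,5,5,5,5,5]
  grip_force: 30

```text
time: 4.7
tcp_pos: [0.4859, 0.0836, 0.0827]
tcp_rot: [-0.415, 0.573, -0.414, -0.572]
force: [-1.4, 1.7, 4.7]
width: 0.0172
```

```bash
python3 go.py .4856 .0832 .082 .318
```

```text
tcp [0.4859 0.0836 0.0827] t 4.7 F [-1.4  1.7  4.7] w 0.0172 tilt [-1.    -0.003  0.   ] q [ 0.57  0.21 -0.57  0.   -0.79 -1.82]
tool shift mm [ 0.7  0.4 -0.2]
jawyaw 0.3176
twist -0.0004
```

Request:
play_rows:
  xyz:
    - [0,-0.4,6.3]
    - [0,-1.8,12.4]
    - [0,-3.9,18.3]
    - [0,-6.9,23.9]
    - [0,-10.6,29.0]
    - [0,-15,33.5]
    - [0,-19.9,37.4]
    - [0,-25.4,40.5]
    - [0,-31.2,42.8]
    - [0,-37.4,44.3]
  twist: [0,0,0,0,0,0,0,0,0,0]
  jaw: [5,5,5,5,5,5,5,5,5,5]

```text
time: 5.95
tcp_pos: [0.5062, 0.1398, 0.0828]
tcp_rot: [0.416, -0.572, 0.413, 0.573]
force: [-9.9, 12.8, 5.4]
width: 0.0175
```

```bash
cat > crank.py <<'E'
import sys
from h import *
C=np.array([.52823,.09732]);yw=.318
s=read_state();R=Ro.from_quat(s["tcp_rot"],scalar_first=True).as_matrix()
def W(v): 
    l=np.array([-.045*np.cos(v),.045*np.sin(v)]);c,q=np.cos(yw),np.sin(yw);return C+[c*l[0]-q*l[1],q*l[0]+c*l[1]]
d=s["tcp_pos"][:2]-C;c,q=np.cos(yw),np.sin(yw);l=np.array([c*d[0]+q*d[1],-q*d[0]+c*d[1]])
print("v",np.arctan2(l[1],-l[0]),"r",np.linalg.norm(l),s["tcp_pos"].round(4),"F",s["force"].round(1),"w",s["width"].round(4),s["time"],s["q"].round(2))
print([[0]+list(((np.r_[W(v),s["tcp_pos"][2]]-s["tcp_pos"])@R*1000).round(1)[1:]) for v in np.linspace(float(sys.argv[1]),float(sys.argv[2]),10)])
E
python3 crank.py 1.54 2.8
```

```text
Traceback (most recent call last):
  File "crank.py", line 8, in <module>
    print("v",np.arctan2(l[1],-l[0]),"r",np.linalg.norm(l),s["tcp_pos"].round(4),"F",s["force"].round(1),"w",s["width"].round(4),s["time"],s["q"].round(2))
                                                                                                             ^^^^^^^^^^^^^^^^
AttributeError: 'float' object has no attribute 'round'
```

```bash
sed -i 's/s\["width"\].round(4)/round(s["width"],4)/' crank.py; python3 crank.py 1.4 2.66; python3 - <<'E'
from h import *
im,d=get_image("scene");cv2.imwrite("pics/d.png",cv2.resize(im[130:330,260:460],None,fx=3,fy=3,interpolation=cv2.INTER_CUBIC))
print(read_state()["force"],read_state()["tcp_pos"])
E
```

```text
v 1.4111161268855277 r 0.04784859401263736 [0.5062 0.1398 0.0828] F [-9.9 12.8  5.4] w 0.0175 5.95 [ 0.64  0.26 -0.5  -0.   -0.81 -1.89]
[[0, np.float64(0.0), np.float64(-2.9)], [0, np.float64(-6.2), np.float64(-2.3)], [0, np.float64(-12.5), np.float64(-2.5)], [0, np.float64(-18.7), np.float64(-3.6)], [0, np.float64(-24.7), np.float64(-5.6)], [0, np.float64(-30.3), np.float64(-8.4)], [0, np.float64(-35.5), np.float64(-11.9)], [0, np.float64(-40.2), np.float64(-16.2)], [0, np.float64(-44.2), np.float64(-21.0)], [0, np.float64(-47.5), np.float64(-26.4)]]
[-7.14539804 13.75919282  3.8486286 ] [0.50729916 0.14036855 0.08280699]
```

View pics/d.png

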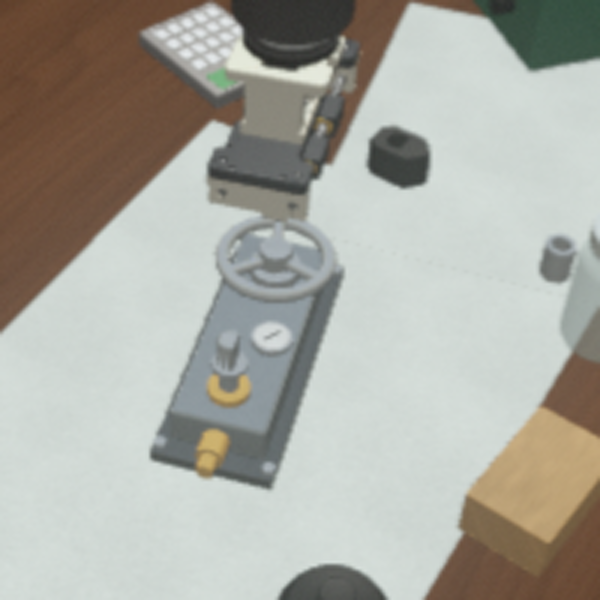

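Force is about 15 N outward, so the true crank axis lies about 3 mm further along pump +y, which agrees with the network's point. I'll shift the centre by that and continue.

```bash
sed -i 's/C=np.array.*;yw/C=np.array([.5272,.1002]);yw/; s/print(\[\[0\]+list(\(.*\)) for v/print([[0]+list(map(float,\1)) for v/' crank.py; python3 crank.py 1.5 2.85
```

```text
v 1.4288087945316197 r 0.0448280683212258 [0.5073 0.1404 0.0828] F [-7.1 13.8  3.8] w 0.0174 6.0 [ 0.64  0.26 -0.5  -0.   -0.81 -1.89]
[[0, -3.2, 0.5], [0, -9.9, 0.5], [0, -16.6, -0.6], [0, -23.0, -2.6], [0, -29.1, -5.5], [0, -34.6, -9.4], [0, -39.5, -14.0], [0, -43.7, -19.3], [0, -47.0, -25.1], [0, -49.4, -31.4]]
```

Request:
play_rows:
  xyz:
    - [0,-3.2,0.5]
    - [0,-9.9,0.5]
    - [0,-16.6,-0.6]
    - [0,-23.0,-2.6]
    - [0,-29.1,-5.5]
    - [0,-34.6,-9.4]
    - [0,-39.5,-14.0]
    - [0,-43.7,-19.3]
    - [0,-47.0,-25.1]
    - [0,-49.4,-31.4]
  twist: [0,0,0,0,0,0,0,0,0,0]
  jaw: [5,5,5,5,5,5,5,5,5,5]

```text
time: 7.25
tcp_pos: [0.5647, 0.1258, 0.0829]
tcp_rot: [0.416, -0.573, 0.413, 0.573]
force: [0.8, 3.6, -1.9]
width: 0.0172
```

```bash
python3 crank.py 2.95 4.3
```

```text
v 2.8609224430072553 r 0.0454190056655532 [0.5647 0.1258 0.0829] F [ 0.8  3.6 -1.9] w 0.0172 7.25 [ 0.56  0.33 -0.39 -0.   -0.84 -1.81]
[[0, -0.5, -4.0], [0, -1.3, -10.7], [0, -1.1, -17.4], [0, 0.1, -24.1], [0, 2.3, -30.5], [0, 5.5, -36.4], [0, 9.5, -41.9], [0, 14.2, -46.6], [0, 19.6, -50.7], [0, 25.6, -53.8]]
```

Force has dropped, so the centre is good.

Request:
play_rows:
  xyz:
    - [0,-0.5,-4.0]
    - [0,-1.3,-10.7]
    - [0,-1.1,-17.4]
    - [0,0.1,-24.1]
    - [0,2.3,-30.5]
    - [0,5.5,-36.4]
    - [0,9.5,-41.9]
    - [0,14.2,-46.6]
    - [0,19.6,-50.7]
    - [0,25.6,-53.8]
  twist: [0,0,0,0,0,0,0,0,0,0]
  jaw: [5,5,5,5,5,5,5,5,5,5]

```text
time: 8.5
tcp_pos: [0.5569, 0.0664, 0.0828]
tcp_rot: [0.417, -0.573, 0.413, 0.573]
force: [0.8, 3.4, 3.8]
width: 0.0173
```

```bash
python3 crank.py 4.4 5.75
```

```text
v -1.9735565065276521 r 0.0449571548112123 [0.5569 0.0664 0.0828] F [0.8 3.4 3.8] w 0.0173 8.5 [ 0.47  0.31 -0.43 -0.   -0.83 -1.72]
[[0, 3.8, -1.5], [0, 10.3, -3.0], [0, 17.1, -3.6], [0, 23.8, -3.2], [0, 30.4, -1.8], [0, 36.7, 0.6], [0, 42.6, 3.9], [0, 47.9, 8.1], [0, 52.5, 12.9], [0, 56.4, 18.5]]
```

Request:
play_rows:
  xyz:
    - [0,3.8,-1.5]
    - [0,10.3,-3.0]
    - [0,17.1,-3.6]
    - [0,23.8,-3.2]
    - [0,30.4,-1.8]
    - [0,36.7,0.6]
    - [0,42.6,3.9]
    - [0,47.9,8.1]
    - [0,52.5,12.9]
    - [0,56.4,18.5]
  twist: [0,0,0,0,0,0,0,0,0,0]
  jaw: [5,5,5,5,5,5,5,5,5,5]

```text
time: 9.75
tcp_pos: [0.4979, 0.0665, 0.0828]
tcp_rot: [-0.417, 0.573, -0.412, -0.573]
force: [5.2, 2.1, -1.0]
width: 0.0171
```

```bash
python3 crank.py 5.85 7.05
```

```text
v -0.5374226841776827 r 0.04463304763009591 [0.4979 0.0665 0.0828] F [ 5.2  2.1 -1. ] w 0.0171 9.75 [ 0.52  0.22 -0.56 -0.   -0.79 -1.77]
[[0, 2.5, 4.0], [0, 4.6, 9.6], [0, 6.0, 15.4], [0, 6.6, 21.4], [0, 6.4, 27.3], [0, 5.4, 33.3], [0, 3.7, 39.0], [0, 1.1, 44.4], [0, -2.1, 49.5], [0, -5.9, 54.1]]
```

Request:
play_rows:
  xyz:
    - [0,2.5,4.0]
    - [0,4.6,9.6]
    - [0,6.0,15.4]
    - [0,6.6,21.4]
    - [0,6.4,27.3]
    - [0,5.4,33.3]
    - [0,3.7,39.0]
    - [0,1.1,44.4]
    - [0,-2.1,49.5]
    - [0,-5.9,54.1]
  twist: [0,0,0,0,0,0,0,0,0,0]
  jaw: [5,5,5,5,5,5,5,5,5,5]

```text
time: 11.0
tcp_pos: [0.4859, 0.1182, 0.0828]
tcp_rot: [-0.416, 0.573, -0.413, -0.572]
force: [4.3, -5.2, 1.2]
width: 0.0172
```

```bash
python3 crank.py 7 7.15
```

```text
v 0.7289487299099674 r 0.04506252782416395 [0.4859 0.1182 0.0828] F [ 4.3 -5.2  1.2] w 0.0172 11.0 [ 0.63  0.22 -0.56  0.   -0.79 -1.89]
[[0, 0.3, -0.5], [0, -0.2, 0.1], [0, -0.7, 0.7], [0, -1.2, 1.2], [0, -1.7, 1.7], [0, -2.3, 2.3], [0, -2.8, 2.8], [0, -3.4, 3.3], [0, -3.9, 3.8], [0, -4.5, 4.3]]
```

Request:
play_rows:
  xyz:
    - [0,-1.5,1.5]
    - [0,-3,3]
    - [0,-4.5,4.3]
    - [0,-4.5,4.3]
  twist: [0,0,0,0]
  jaw: [5,5,5,5]

```text
time: 11.5
tcp_pos: [0.4861, 0.1189, 0.0826]
tcp_rot: [-0.412, 0.573, -0.417, -0.572]
force: [-0.8, -17.1, 11.7]
width: 0.0173
```

```bash
python3 crank.py 7 7.15
```

```text
v 0.7440309137873702 r 0.0451319141699569 [0.4861 0.1189 0.0826] F [ -0.8 -17.1  11.7] w 0.0173 11.5 [ 0.64  0.22 -0.56  0.   -0.8  -1.89]
[[0, 0.7, -1.0], [0, 0.2, -0.4], [0, -0.3, 0.1], [0, -0.8, 0.7], [0, -1.3, 1.2], [0, -1.9, 1.7], [0, -2.4, 2.2], [0, -3.0, 2.7], [0, -3.5, 3.2], [0, -4.1, 3.7]]
```

The stop is firm: 17 N with no motion. Now I'll relax, release and rise.

Request:
play_rows:
  xyz:
    - [0,0,0]
    - [0,0,0]
    - [0,0,0]
    - [0,0,0]
    - [-10,0,0]
    - [-40,0,0]
    - [-70,0,0]
    - [-70,0,0]
  twist: [0,0,0,0,0,0,0,0]
  jaw: [5,30,60,60,60,60,60,60]

```text
time: 12.5
tcp_pos: [0.4877, 0.1201, 0.1556]
tcp_rot: [-0.414, 0.574, -0.415, -0.572]
force: [-0.7, 0.0, -0.1]
width: 0.0604
```

```bash
python3 go.py .524 .323 .15 0.0
python3 - <<'E'
from h import *
get_image("top");print(spot_point("crank_handle","top"));
p=np.array([.4855+0,.1185]);print(proj("top",[[.4861,.1185,.1]]))
E
```

```text
tcp [0.4877 0.1201 0.1556] t 12.5 F [-0.7  0.  -0.1] w 0.0604 tilt [-1.    -0.001 -0.003] q [ 0.64  0.13 -0.47  0.   -0.97 -1.89]
tool shift mm [  5.1 -98.  181.3]
jawyaw 0.3188
twist 0.3188
[{'xy': [191.0, 238.3], 'p': 0.53}, {'xy': [417.2, 240.9], 'p': 0.31}]
[[261.29257993 254.08095764]]
```

Request:
play_rows:
  xyz:
    - [0,-20,36]
    - [0,-40,72]
    - [0,-60,108]
    - [0,-80,145]
    - [0,-98,181]
    - [5,-98,181]
    - [5,-98,181]
    - [5,-98,181]
  twist: [0.08,0.16,0.24,0.319,0.319,0.319,0.319,0.319]
  jaw: [75,75,75,75,75,75,75,75]

```text
time: 13.6
tcp_pos: [0.5224, 0.3209, 0.1468]
tcp_rot: [0.498, -0.5, 0.502, 0.499]
force: [-0.5, -0.3, -0.5]
width: 0.0749
```

```bash
python3 go.py .524 .323 .005 0.0
python3 - <<'E'
from h import *
im,_=get_image("scene");cv2.imwrite("pics/e.png",cv2.resize(im[100:270,310:480],None,fx=3.5,fy=3.5,interpolation=cv2.INTER_CUBIC))
E
```

```text
tcp [0.5224 0.3209 0.1468] t 13.6 F [-0.5 -0.3 -0.5] w 0.0749 tilt [-1.     0.002 -0.005] q [ 0.87  0.32 -0.23  0.   -1.02 -2.44]
tool shift mm [141.7  -2.    2.9]
jawyaw -0.0014
twist -0.0014
```

View pics/e.png

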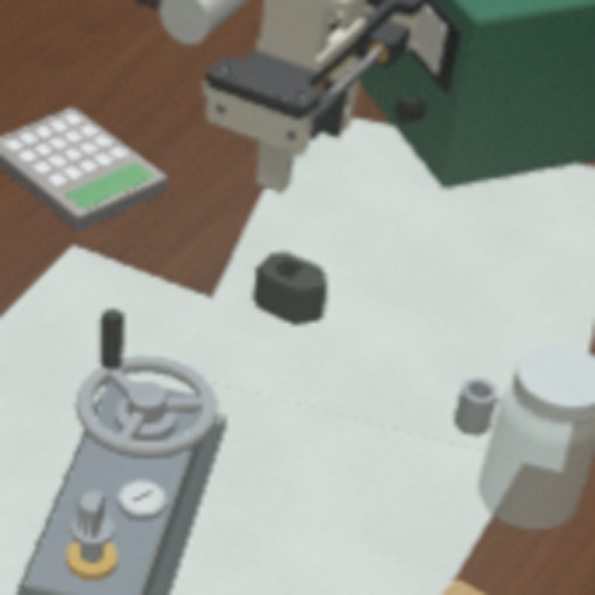

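The picture shows the crank handle at (112,340), on the far-left of the wheel as expected for 7.0 rad, and the knob at (290,287) undisturbed beneath the jaws. Next I descend and grip.

Request:
play_rows:
  xyz:
    - [40,-2,2.9]
    - [80,-2,2.9]
    - [115,-2,2.9]
    - [135,-2,2.9]
    - [141.5,-2,2.9]
    - [141.5,-2,2.9]
    - [141.5,-2,2.9]
    - [141.5,-2,2.9]
    - [141.5,-2,2.9]
    - [141.5,-2,2.9]
  twist: [0,0,0,0,0,0,0,0,0,0]
  jaw: [75,75,75,75,75,65,50,30,30,30]
  grip_force: 25

```text
time: 14.9
tcp_pos: [0.5246, 0.3236, 0.0063]
tcp_rot: [0.499, -0.5, 0.502, 0.499]
force: [-1.5, 0.8, 4.5]
width: 0.04
```

```bash
python3 go.py .524 .323 .005 0.0
```

```text
tcp [0.5246 0.3236 0.0063] t 14.9 F [-1.5  0.8  4.5] w 0.04 tilt [-1.     0.001 -0.004] q [ 0.87  0.48 -0.36  0.   -0.73 -2.44]
tool shift mm [ 1.3  0.6 -0.6]
jawyaw -0.0013
twist -0.0013
```

Request:
play_rows:
  xyz:
    - [0,0,0]
    - [0,0,0]
    - [-20,0,0]
    - [-60,0,0]
    - [-100,0,0]
    - [-140,0,0]
    - [-170,0,0]
    - [-170,0,0]
  twist: [0,0,0,0,0,0,-0.16,-0.317]
  jaw: [20,20,20,20,20,20,20,20]
  grip_force: 45

```text
time: 15.9
tcp_pos: [0.5258, 0.3251, 0.1791]
tcp_rot: [-0.414, 0.574, -0.413, -0.573]
force: [0.2, 0.2, -1.5]
width: 0.04
```

```bash
python3 go.py .571 -.033 .176 0.318
python3 - <<'E'
from h import *
im,_=get_image("scene");cv2.imwrite("pics/f.png",cv2.resize(im[80:260,310:490],None,fx=3.3,fy=3.3,interpolation=cv2.INTER_CUBIC))
E
```

```text
tcp [0.5258 0.3251 0.1791] t 15.9 F [ 0.2  0.2 -1.5] w 0.04 tilt [-1.    -0.002 -0.002] q [ 0.87  0.3  -0.19  0.   -1.08 -2.12]
tool shift mm [   3.5   70.1 -354.1]
jawyaw 0.321
twist 0.003
```

View pics/f.png

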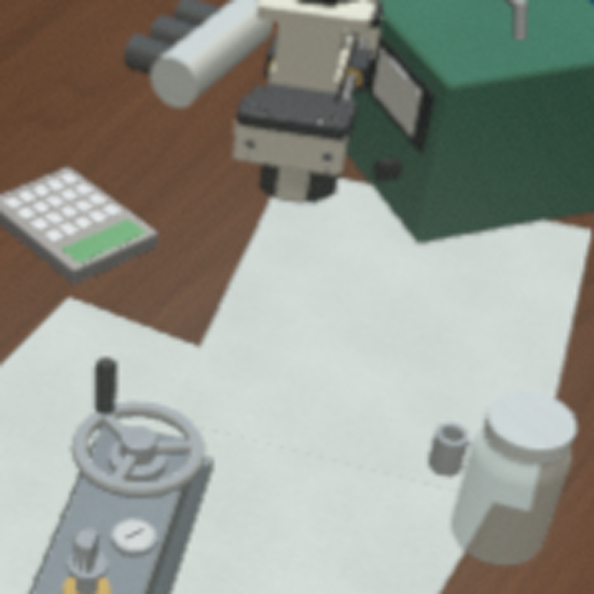

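The knob is held upright, with its dark ends visible on both sides of the finger at (300,185). Next I move over the spindle.

Request:
play_rows:
  xyz:
    - [0,8,-40]
    - [0,16,-80]
    - [0,24,-125]
    - [0,33,-170]
    - [0,42,-215]
    - [0,51,-260]
    - [0,60,-305]
    - [5,68,-345]
    - [10,70,-354]
    - [20,70,-354]
  twist: [0,0,0,0,0,0,0,0,0,0]
  jaw: [20,20,20,20,20,20,20,20,20,20]

```text
time: 17.2
tcp_pos: [0.5727, -0.0336, 0.1577]
tcp_rot: [-0.412, 0.575, -0.413, -0.574]
force: [-1.0, 0.3, -0.3]
width: 0.0396
```

Request:
play_rows:
  xyz:
    - [0,0,0]
    - [0,0,0]
  twist: [0,0]
  jaw: [20,20]

```text
time: 17.45
tcp_pos: [0.5727, -0.0327, 0.1575]
tcp_rot: [-0.411, 0.575, -0.413, -0.574]
force: [-0.0, -0.4, -0.3]
width: 0.0397
```

```bash
python3 go.py .571 -.033 .136 0.318
python3 - <<'E'
from h import *
im,_=get_image("scene");cv2.imwrite("pics/g.png",cv2.resize(im[190:290,280:400],None,fx=6,fy=6,interpolation=cv2.INTER_CUBIC))
im,_=get_image("top");cv2.imwrite("pics/g2.png",cv2.resize(im[180:280,250:370],None,fx=6,fy=6,interpolation=cv2.INTER_CUBIC))
E
```

```text
tcp [ 0.5727 -0.0327  0.1575] t 17.45 F [-0.  -0.4 -0.3] w 0.0397 tilt [-1.     0.001 -0.002] q [ 0.29  0.25 -0.31  0.   -1.01 -1.53]
tool shift mm [21.5  1.7  0.3]
jawyaw 0.3262
twist 0.0082
```

View pics/g.png

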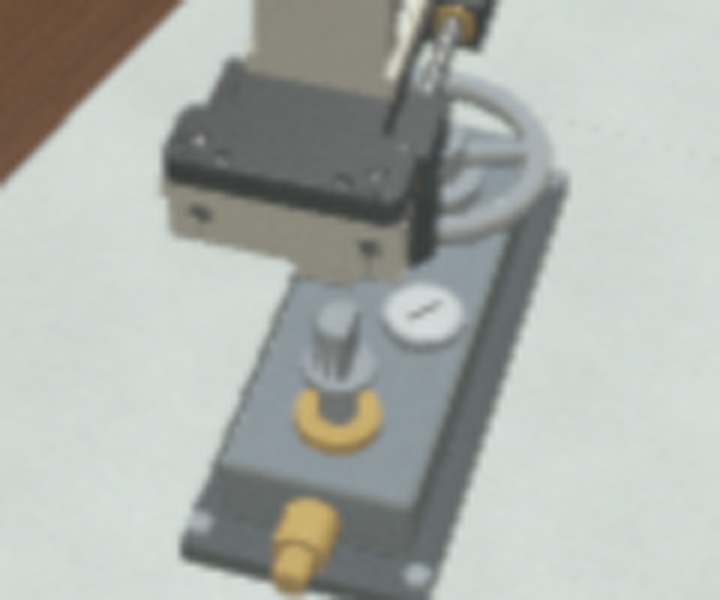

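View pics/g2.png

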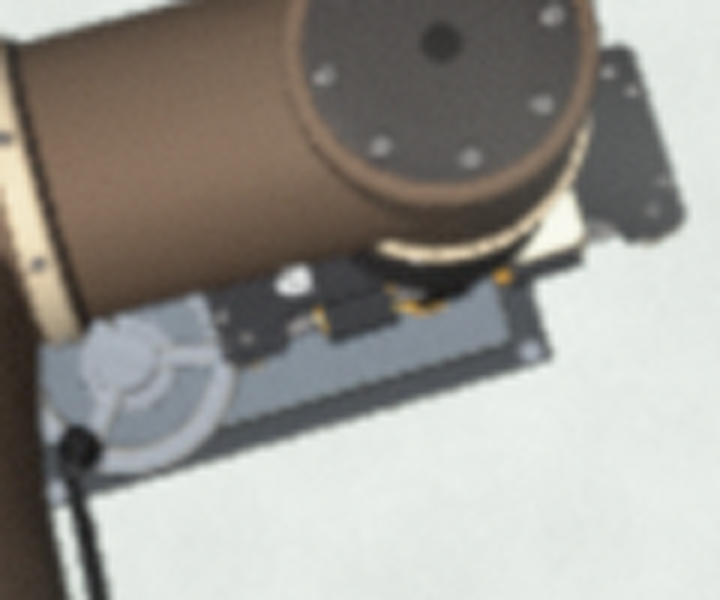

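```bash
cat > ov.py <<'E'
import sys
from h import *
x,y,yw=map(float,sys.argv[1:4]);out=[]
for cam,f in(("top","pics/top0.png"),("scene","pics/scene0.png")):
    im=cv2.imread(f);u0,v0=np.round(proj(cam,[[x,y,.09]])[0]).astype(int)-20
    G=cv2.resize(im[v0:v0+40,u0:u0+40],None,fx=10,fy=10,interpolation=cv2.INTER_CUBIC);G0=G.copy()
    a=np.linspace(0,2*np.pi,60)
    def dr(r,z,col,flat=None):
        px=r*np.cos(a);
        if flat: px=np.minimum(px,flat)
        py=r*np.sin(a);c,s=np.cos(yw),np.sin(yw)
        q=proj(cam,np.c_[x+c*px-s*py,y+s*px+c*py,np.full(60,z)])
        cv2.polylines(G,[np.round((q-[u0,v0]+.5)*10-.5).astype(int)],True,col)
    dr(.014,.08,(0,0,255));dr(.014,.074,(0,255,255));dr(.01,.103,(255,0,0),.005);dr(.01,.08,(255,0,0),.005)
    out.append(np.vstack([G0[80:350],G[80:350]]))
cv2.imwrite("pics/"+sys.argv[4],np.hstack(out))
E
python3 ov.py .572 -.0356 .318 ov1.png
```

```text
(no output)
```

View pics/ov1.png

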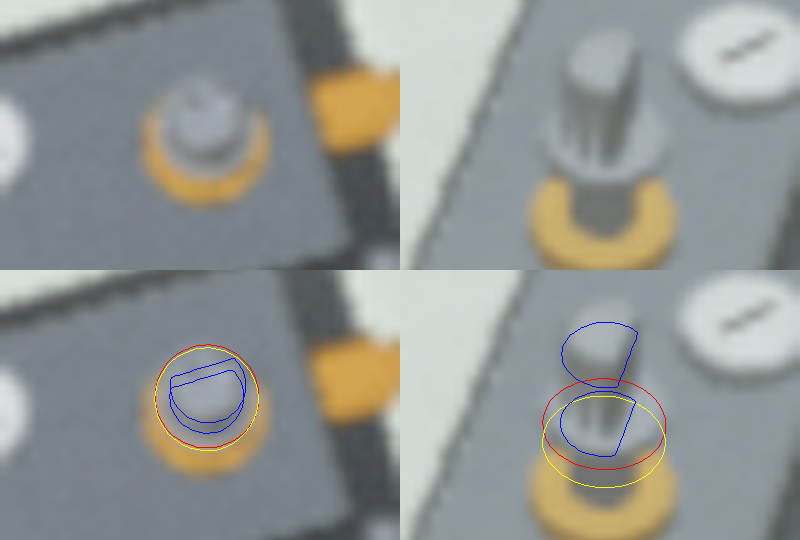

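The top and scene cameras disagree by about 7 mm along one direction. The point felt at the crank lies in between, and (.571,-.033) is midway for the seat too. Next is a careful descent with force monitoring.

Request:
play_rows:
  xyz:
    - [10,0.6,0.5]
    - [20,0.6,0.5]
    - [30,0.6,0.5]
    - [40,0.6,0.5]
    - [42,0.6,0.5]
    - [44,0.6,0.5]
    - [46,0.6,0.5]
    - [48,0.6,0.5]
    - [50,0.6,0.5]
    - [50,0.6,0.5]
  twist: [0.008,0.008,0.008,0.008,0.008,0.008,0.008,0.008,0.008,0.008]
  jaw: [20,20,20,20,20,20,20,20,20,20]

```text
time: 18.8
tcp_pos: [0.5721, -0.0327, 0.1078]
tcp_rot: [-0.414, 0.573, -0.415, -0.572]
force: [-0.8, -0.1, -0.7]
width: 0.0396
```

```bash
python3 go.py .571 -.033 .136 0.318
python3 - <<'E'
from h import *
im,_=get_image("scene");cv2.imwrite("pics/i.png",cv2.resize(im[190:290,280:400],None,fx=6,fy=6,interpolation=cv2.INTER_CUBIC))
E
```

```text
tcp [ 0.5721 -0.0327  0.1078] t 18.8 F [-0.8 -0.1 -0.7] w 0.0396 tilt [-1.     0.001 -0.002] q [ 0.29  0.3  -0.37  0.   -0.9  -1.54]
tool shift mm [-28.2   1.2  -0. ]
jawyaw 0.3183
twist 0.0003
```

View pics/i.png

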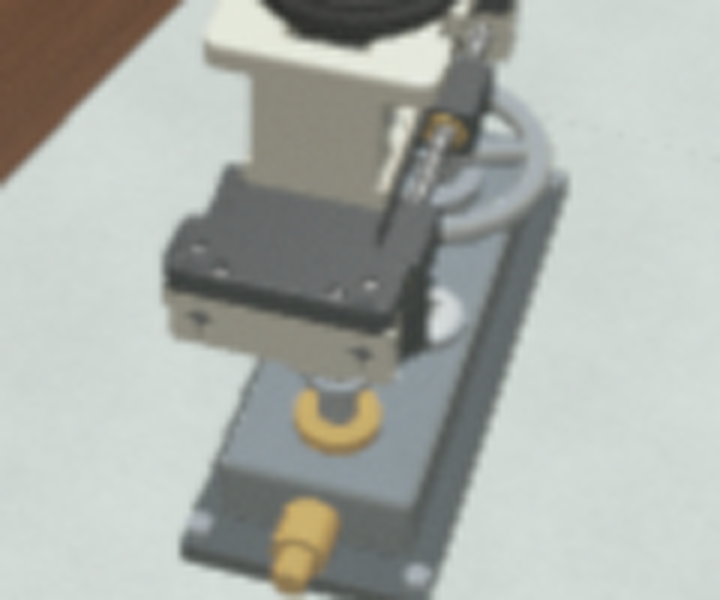

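The knob underside is at about 0.1015, below the shaft top at 0.106, with no contact force, so the bore is engaged. I continue down.

Request:
play_rows:
  xyz:
    - [2,0,0]
    - [4,0,0]
    - [6,0,0]
    - [8,0,0]
    - [10,0,0]
    - [12,0,0]
    - [14,0,0]
    - [16,0,0]
    - [17,0,0]
    - [17,0,0]
  twist: [0,0,0,0,0,0,0,0,0,0]
  jaw: [20,20,20,20,20,20,20,20,20,20]

```text
time: 20.1
tcp_pos: [0.5722, -0.0327, 0.0909]
tcp_rot: [-0.414, 0.573, -0.415, -0.572]
force: [0.7, -0.3, -1.3]
width: 0.0397
```

```bash
python3 go.py .571 -.033 .0863 0.318
```

```text
tcp [ 0.5722 -0.0327  0.0909] t 20.1 F [ 0.7 -0.3 -1.3] w 0.0397 tilt [-1.     0.001 -0.002] q [ 0.29  0.32 -0.39  0.   -0.86 -1.54]
tool shift mm [4.6 1.2 0.1]
jawyaw 0.3183
twist 0.0003
```

Request:
play_rows:
  xyz:
    - [1.5,0,0]
    - [3,0,0]
    - [4.5,0,0]
    - [5.5,0,0]
    - [6.5,0,0]
    - [7.5,0,0]
    - [8.5,0,0]
    - [9.5,0,0]
    - [10.5,0,0]
    - [10.5,0,0]
  twist: [0,0,0,0,0,0,0,0,0,0]
  jaw: [20,20,20,20,20,20,20,20,20,20]

```text
time: 21.35
tcp_pos: [0.5722, -0.0327, 0.0807]
tcp_rot: [-0.414, 0.574, -0.415, -0.572]
force: [-2.0, 0.7, 5.8]
width: 0.0396
```

```bash
python3 go.py .571 -.033 .0863 0.318
```

```text
tcp [ 0.5722 -0.0327  0.0807] t 21.35 F [-2.   0.7  5.8] w 0.0396 tilt [-1.     0.    -0.002] q [ 0.29  0.33 -0.4   0.   -0.84 -1.54]
tool shift mm [-5.6  1.3  0.1]
jawyaw 0.3185
twist 0.0005
```

Request:
play_rows:
  xyz:
    - [0.7,0,0]
    - [1.4,0,0]
    - [2,0,0]
    - [2,0,0]
  twist: [0,0,0,0]
  jaw: [20,20,20,20]

```text
time: 21.85
tcp_pos: [0.5722, -0.0328, 0.0791]
tcp_rot: [-0.414, 0.574, -0.415, -0.572]
force: [-2.6, 0.8, 7.7]
width: 0.0396
```

```bash
python3 go.py .571 -.033 .0863 0.318;python3 - <<'E'
from h import *
im,_=get_image("scene");cv2.imwrite("pics/j.png",cv2.resize(im[190:290,280:400],None,fx=6,fy=6,interpolation=cv2.INTER_CUBIC))
print(read_state()["force"])
F=[]
for _ in range(6):
    get_image("scene");F.append(read_state()["force"])
print(np.mean(F,0),np.std(F,0))
E
```

```text
tcp [ 0.5722 -0.0328  0.0791] t 21.85 F [-2.6  0.8  7.7] w 0.0396 tilt [-1.     0.    -0.003] q [ 0.29  0.33 -0.4   0.   -0.84 -1.54]
tool shift mm [-7.2  1.3  0.1]
jawyaw 0.3186
twist 0.0006
[-3.06657819  0.48809243  7.94573634]
[-3.46863644  0.88385518  7.81724104] [0.44754899 0.40765168 0.48046266]
```

View pics/j.png

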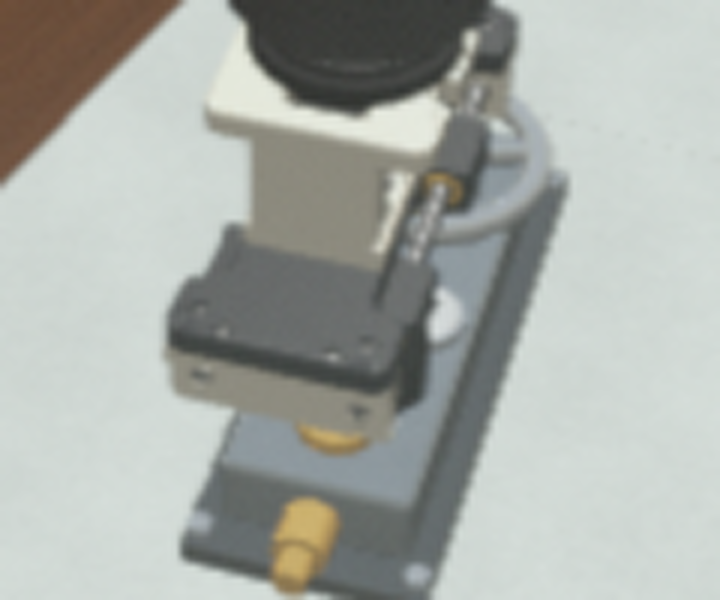

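Request:
play_rows:
  xyz:
    - [0.3,0.4,0]
    - [0.6,0.8,0]
    - [1.2,0.8,0]
    - [1.8,0.8,0]
    - [2.2,0.8,0]
    - [2.2,0.8,0]
  twist: [0,0,0,0,0,0]
  jaw: [20,20,20,20,20,20]

```text
time: 22.95
tcp_pos: [0.5722, -0.0327, 0.0782]
tcp_rot: [-0.414, 0.574, -0.414, -0.572]
force: [-3.8, 3.0, 12.1]
width: 0.0397
```

```bash
python3 go.py .571 -.033 .0863 0.318;python3 - <<'E'
from h import *
F=[]
for _ in range(6):
    get_image("scene");s=read_state();F.append(np.r_[s["force"],s["tcp_pos"]*1000])
print(np.mean(F,0).round(2),np.std(F,0).round(2))
E
```

```text
tcp [ 0.5722 -0.0327  0.0782] t 22.95 F [-3.8  3.  12.1] w 0.0397 tilt [-1.    -0.002 -0.003] q [ 0.29  0.33 -0.41  0.   -0.83 -1.54]
tool shift mm [-8.1  1.3  0.1]
jawyaw 0.3192
twist 0.0012
[ -3.72   2.07  12.12 572.23 -32.74  78.17] [0.17 0.36 0.3  0.02 0.01 0.01]
```

The stop was reached with TCP at 78.2 mm, against 78.3 mm predicted for a fully home knob 8 mm down, and the force jumped to 12 N. That fits a knob sitting on the collar. I'll make a last crank check and hand in.

```bash
python3 - <<'E'
from h import *
im,_=get_image("top");cv2.imwrite("pics/z.png",im)
s=read_state();print(s["time"],s["force"],s["width"])
E
```

```text
23.3 [-3.56753688  2.13943079 11.75329922] 0.03981328346221069
```

View pics/z.png

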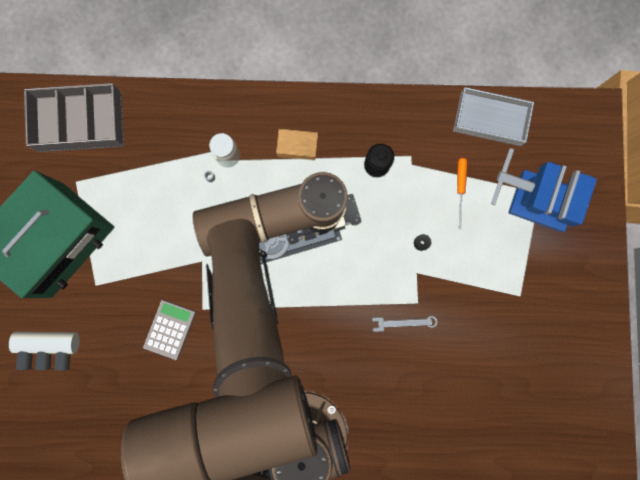

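All the bystanders are in their original places: jar (224,148), carton (297,143), filter (379,160), spare knob (422,242), wrench and calculator.

```bash
python3 -c "
from bench import *
print(sign_off())"
```

```text
the job is handed in; nothing more can be done
None
```

The crank is wound to its stop. The D-bored knob is home on the relief spindle and still gripped and pressed down. I handed in at about 23 s; no verdict is reported.

**Crank:** I wound it by its handle to a measured 7.0 rad and felt the stop at about 17 N with no further motion. After I let go, the picture showed the handle still there. In the very last picture the arm partly hid the handle, so that one is not a second check.

**Knob:** It slid over the D-shaft with no contact force on the way down. The spindle gave with rising force and then stopped firm at about 12 N, with the fingertips at 78.2 mm. The expected height was 78.3 mm for a knob fully home on a spindle 8 mm down. The grip is still closed at 39.8 mm across the flats, about 45 N.

**Bystanders:** The last top picture shows nothing else on the bench moved.

**Disagreements:**
- **Cameras:** The two cameras differed by about 7 mm at the spindle. I used a point between them, guided by the crank centre felt in motion.
- **Side force:** About 4 N remained at the end, and a 0.8 mm sideways correction did not reduce it. It is probably the bore resting on one side of the shaft, which can shift the knob only about 1 mm, inside the 4 mm allowed.
- **Hidden fit:** The gripper hides the knob from both cameras, so the final fit rests on force and height, not a picture.

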